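# Trip the hidden catch of a ring cabinet

### The arm

A 6-joint arm with a two-finger parallel gripper is mounted at the origin on a cart in front of the work surface, level with it; the furniture and walls round the work are solid. World frame = base frame: x ahead of the robot, y to its left, z up, the work surface at z = 0. Lengths are in m, angles in rad, forces in N, time in s.
With the tool pointing down it reaches from about 0.4 to 0.925 m from the base axis. Payload 3.4 kg.
Tool frame: the origin (TCP) lies at the very end of the fingers, on their centre line; the grasp point (between the pads) lies 19 mm behind it; z points along the fingers, x is the direction in which the jaws open and shut, and the axes are right-handed (so a half turn about z gives the same grasp; the last joint's range is limited). The gripper opens to 85 mm and grips with 20 to 120 N. Pads are 22 mm wide; open, the fingers measure 114 mm over their backs; the gripper's body (76 mm by 85 mm) begins 54 mm behind the grasp point. The pads swing forward as they close: fully open they stand 13 mm farther back than shut.
Start: joints at [1.079, 0.307, 1.506, -0, 1.328, -0.073], TCP at [0.234, 0.525, 0.231] pointing down, gripper open.
Joint ranges: [-3.12, 3.12], [-1.05, 2.28], [0.14, 2.33], [-1.42, 4.57], [0.1, 2.73], [-2.68, 2.68]. Speed limits (rad/s): [2.57, 2.57, 3.14, 3.14, 3.14, 3.14].

### API

Orientations are given as a unit quaternion [x, y, z, w].
In Python, from plant import observe, eyes, env gives the robot as it stands.
- The arm moves only by the shell command python3 -m inch 'ROWS' [FORCE]. ROWS is a JSON object of lists of equal length, an entry for each row: "dp": the shift along the tool's x, y, z normalised to -1 to 1, where 1 is 0.04 m, a list of three; "rotation": the turn, a rotation vector about the tool's x, y, z normalised to -1 to 1, where 1 is 2 pi rad, a list of three; "claw": the closure, from -1 (fully open) to 1 (shut), so that 0 is half open. A call has 1 to 12 rows; each row shifts and turns the pose as measured when the row begins, along the tool's axes as they then stand; what a row does not reach is not made up. A row lasts 1/12 s, in which the tool goes at most 41.7 mm and 7.16 degrees, less where a joint would pass 70% of its speed; a pose out of reach is approached as far as the arm can. A call with a number of a shift or a turn outside -1 to 1 is refused whole. A call with a gripper value outside its range is refused whole. The fingers move at their own pace and stop on an object; FORCE is the grip in N (left out, the last holds). Time passes only in rows, so rows that do not move let the fingers close. It gives the time, the measured TCP pose, the force and the opening at its end, in the units of the state.
- observe(): the state, without advancing time (a new reading comes with each control period).
- eyes.get_image(name): name is "scene" or "side" or "wrist"; returns a dict with "color" (480x640x3 uint8, red, green, blue), "intrinsics" (3x3 intrinsics, pixels), "world_to_cam" (4x4, takes a point from world to camera coordinates). Camera axes: x right, y up, looking along -z (the intrinsics and any distortion apply to the point x, -y, -z); pixel columns grow to the right and rows downward; lengths in m; the calibration is good to about 2 mm. A picture is of the moment at which its call begins. There is no depth.
- env.finish_job(): hands the job in, once; it reports no verdict.
The state is a dict: "time": time; "q": joint angles; "joint_velocities": joint speeds; "tau": joint torques, N m; "tool_pos": TCP position; "tcp_rot": TCP orientation; "force": force on the tool from outside, world axes, zero at the start; "ft_torque": the same for the moment, N m; "gripper_width": finger opening in m.
Only numpy, scipy, OpenCV 4.12 (cv2) and the standard library are available. Lean on these libraries where they do the work, as an engineer would, in place of code of your own. Each camera call takes 0.05 s, during which the arm holds its last target. There are 200 camera calls.

### The job

The top tray of the small ring cabinet is locked by a spring catch hidden under one of the three little holes in its lid, and nobody remembers which. Take the thin release pin from the tool rack and feel down through the holes until the catch gives and the tray jumps out, without forcing the hard blind stops under the other two; then hang the pin back upright in the rack's empty hole and let go. Leave the bottle, the pen and the jar where they are.

Things in the scene. Friction and masses are not known exactly. Their poses are not given: they have to be found in the camera images.
- pin_grip (a point): Grip point on the handle of the thin release pin, a loose steel tool hanging upright in one of the rack's holes. Handle round, 14 mm diameter, 64 mm long, with fine dark rings; below it a flange 22 mm diameter, 4 mm thick, then the thin shaft. 153 mm long, about 0.08 kg. The point is on the axis, 125 mm above the tip, 40 mm above the flange's underside; z points from tip to handle.
- pin_tip (a point): End of the release pin's straight shaft (7 mm diameter, 85 mm long below the flange, tapering to a 4 mm flat end), on its axis, 125 mm below pin_grip. The loose tool in the rack's other hole is a thick drift: a 12 mm shaft, same flange, and only a 12 mm high knob (top 276 mm above the bench), too thick to enter the cabinet's holes.
- rack: Fixed wooden tool rack: a board 50 mm (its x) by 112 mm (its y), 8 mm thick, on two end walls, board top 260 mm above the bench. Origin at the centre of its underside, z up, y along the row of two holes, 52 mm apart.
- rack_a (a point): Centre of one through hole (14 mm wide) at the rack board's top face, 26 mm along the rack's +y. A hung tool rests with its flange on the board, its tip 85 mm below (175 mm above the bench). It holds either the pin or the drift at the start.
- rack_b (a point): The same for the other hole, 26 mm along the rack's -y.
- cabinet: Fixed grey steel cabinet, 104 mm deep (its x), 112 mm wide (its y), 205 mm high; origin at the centre of its underside, z up, front towards its -x. Top tray under the lid; the two lower drawers are dummies. The lid is 6 mm thick, with three equal round holes of 12 mm diameter in a row along y, 20 mm in front of the centre, 27 mm apart.
- hole_a (a point): Mouth centre of the lid hole on the cabinet's +y side, at the lid's top face, 205 mm above the bench. Under each hole, 17.5 mm below this face, lies a plate about 20 mm square: under two holes (unknown which) a hard blind stop, under the third the sprung pad of the catch.
- hole_b (a point): Mouth centre of the middle lid hole, same height. The catch's pad (under one of the holes) yields from about 4 N, may need up to about 15 N, and lets the tray go after 6 to 9 mm of travel; it bottoms at about 11 mm. Keep the pin pressed until the tray has jumped out.
- hole_c (a point): Mouth centre of the lid hole on the cabinet's -y side, same height. Mind the room: a lamp slab hangs 466 to 540 mm above the bench (corners x, y: 0.29, 0.12; 0.47, 0.01; 0.16, -0.53; -0.02, -0.42), so the arm reaches over it; a machine and a handpiece holder on the left rise to 280 mm.
- tray (a joint): How far the cabinet's top tray is out, in m: 0 shut and latched; when the catch lets go a spring throws it out by about 0.02 along the cabinet's -x, where it stays (stop at 0.045).
- stop_1 (a joint): How far one of the two hard blind stops is pressed in, in m: 1 mm for each 10 N. Pressed in by 3.5 mm (35 N) it is damaged. It does not tell under which hole it lies.
- stop_2 (a joint): The same for the other blind stop.
- glue_bottle: Bystander: small bottle with a cap, 30 mm wide, 73 mm high, upright. Origin at the centre of its underside.
- marker_pen: Bystander: marker pen lying on the bench, 12 x 121 mm. Origin at the centre of its underside.
- flux_jar: Bystander: low white jar with a lid, 55 mm wide, 48 mm high. Origin at the centre of its underside.

How it is judged:
By the outcome, as a careful person would: the job done as asked, in the order asked, and still so for the second after the job is handed in, with the robot touching nothing.
It also fails if it takes over 54 s, if anything falls off the work surface, if the arm or the gripper's body presses on something with over 40 N, if the wrist force passes 120 N, or if a joint passes its speed limit or range.

## Working session

There is one attempt and no reset: what is moved stays moved. The work goes in short steps, Python scripts to look and compute and a shell command to move; the robot and the scene stay as the last step left them, time stands still between calls to the robot, and variables do not carry over. Pictures are saved under pics/ and viewed, about 8 in all and at most 12, crops included, and the job is handed in when it is done.

```bash
ls; mkdir -p pics
python3 - <<'E'
from plant import observe,eyes
import cv2,numpy as np
s=observe(); print({k:np.round(v,3).tolist() for k,v in s.items()})
for n in ("scene","side"):
    d=eyes.get_image(n); cv2.imwrite(f"pics/{n}0.png",d["color"][:,:,::-1])
    np.savez(f"pics/{n}0.npz",K=d["intrinsics"],T=d["world_to_cam"]); print(n,d.keys(),np.round(d["intrinsics"],1).tolist(),np.round(d["world_to_cam"],3).tolist())
E
```

```text
pics
{'time': 0.0, 'q': [1.079, 0.308, 1.508, -0.0, 1.328, -0.074], 'joint_velocities': [-0.002, -0.001, 0.0, -0.0, -0.0, 0.001], 'tau': [-0.0, -45.755, -25.192, -0.0, 0.013, -0.0], 'tool_pos': [0.234, 0.525, 0.23], 'tcp_rot': [0.839, 0.545, -0.001, 0.0], 'force': [0.114, -0.675, 0.167], 'ft_torque': [0.028, 0.008, 0.034], 'gripper_width': 0.086}
scene dict_keys(['color', 'intrinsics', 'world_to_cam']) [[531.3, 0.0, 316.7], [0.0, 531.3, 239.2], [0.0, 0.0, 1.0]] [[0.961, -0.277, -0.0, -0.584], [0.119, 0.411, 0.904, -0.147], [-0.25, -0.869, 0.428, -1.09], [0.0, 0.0, 0.0, 1.0]]
side dict_keys(['color', 'intrinsics', 'world_to_cam']) [[526.8, 0.0, 309.3], [0.0, 526.8, 236.5], [0.0, 0.0, 1.0]] [[-0.895, 0.446, -0.007, 0.612], [-0.4, -0.796, 0.454, -0.076], [0.196, 0.409, 0.891, -1.018], [0.0, 0.0, 0.0, 1.0]]
```

View pics/scene0.png

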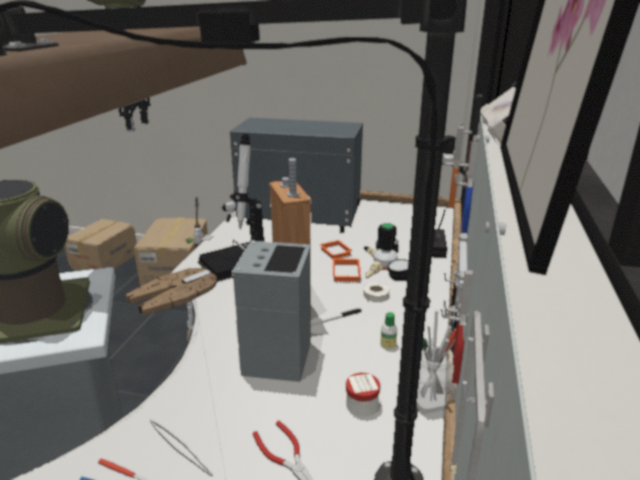

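View pics/side0.png

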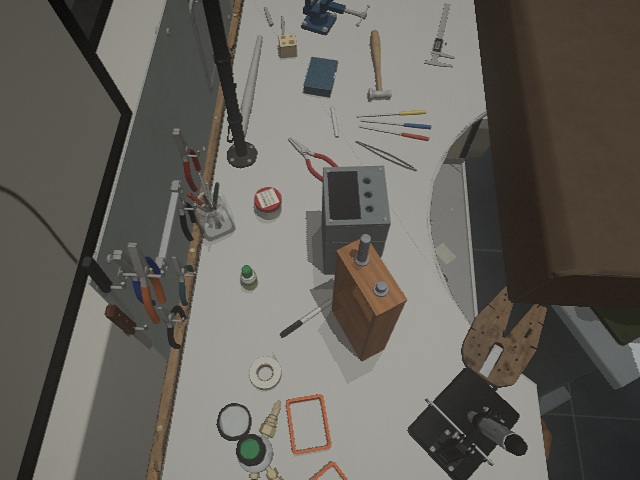

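Scene: grey cabinet (top around 270,258), rack behind it (pin handle at ~293,175). Side: cabinet holes around (368,195), pin handle top (366,240), drift knob (381,288). I'll enlarge both in one image.

Run:
```python
import cv2,numpy as np
a=cv2.imread("pics/scene0.png")[150:300,225:325]; b=cv2.imread("pics/side0.png")[150:330,310:430]
a=cv2.resize(a,None,fx=4,fy=4,interpolation=cv2.INTER_CUBIC); b=cv2.resize(b,None,fx=3.333,fy=3.333,interpolation=cv2.INTER_CUBIC)
for im,s,x0,y0 in((a,4,225,150),(b,3.333,310,150)):
    for k in range(0,200,20):
        cv2.putText(im,str(x0+k),(int(k*s),8),0,.3,(0,255,255)); cv2.putText(im,str(y0+k),(0,int(k*s)+4),0,.3,(0,255,255))
        cv2.line(im,(int(k*s),0),(int(k*s),600),(0,255,255),1) if 0 else None
cv2.imwrite("pics/c1.png",np.hstack([a,b[:600]]))
print(a.shape,b.shape)
```

```text
(600, 400, 3) (600, 400, 3)
```

View pics/c1.png

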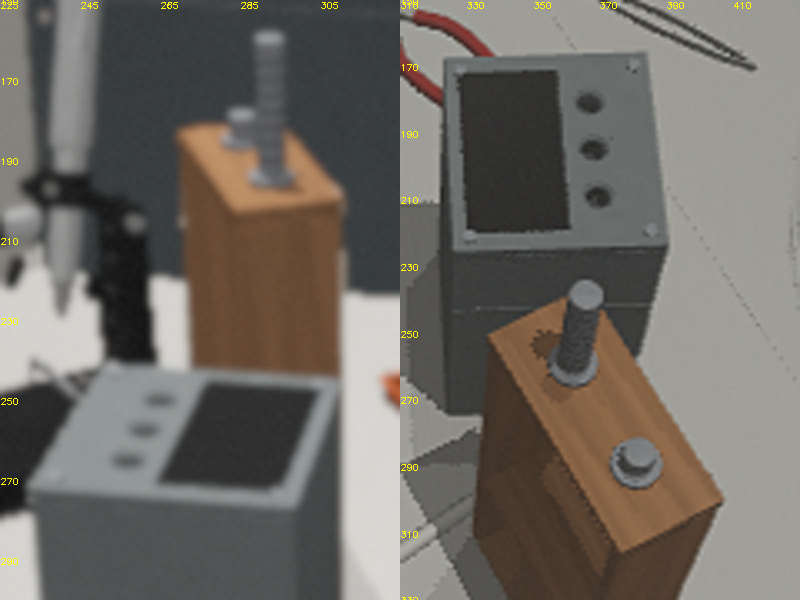

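```bash
cat > h.py <<'E'
import numpy as np,cv2
def load(n): d=np.load(f"pics/{n}.npz"); return d["K"],d["T"]
F=np.diag([1,-1,-1.])
def onz(n,p,z):
    K,T=load(n); R=F@T[:3,:3]; t=F@T[:3,3]; c=-R.T@t; d=R.T@np.linalg.solve(K,[*p,1]); return c+d*(z-c[2])/d[2]
def proj(n,X):
    K,T=load(n); u=K@F@(T[:3,:3]@np.array(X)+T[:3,3]); return u[:2]/u[2]
def tri(n1,p1,n2,p2):
    P=[load(n)[0]@F@load(n)[1][:3] for n in(n1,n2)]
    X=cv2.triangulatePoints(P[0],P[1],np.array(p1,float),np.array(p2,float))[:,0]; return X[:3]/X[3]
E
python3 - <<'E'
from h import *
np.set_printoptions(precision=4,suppress=True)
for nm,s,d,z in[("h1",(265.25,249.75),(369.4,208.8),.205),("h2",(261.25,257.25),(368.2,194.7),.205),("h3",(257.25,265),(367,180.6),.205),
 ("pintop",(292.25,159.25),(365.8,238.2),.328),("flange",(293,194),(361.9,259.8),.264),("drift",(285,178.75),(382,284.7),.276)]:
    print(nm,tri("scene0",s,"side0",d),onz("scene0",s,z),onz("side0",d,z))
P=lambda X,Y:onz("side0",(310+(X-400)/3.333,150+Y/3.333),.205)
c=[P(445,58),P(648,52),P(667,244),P(453,250)]; print("cab",c,np.mean(c,0))
for i in range(4): print(np.linalg.norm(c[i]-c[i-1]))
P=lambda X,Y:onz("side0",(310+(X-400)/3.333,150+Y/3.333),.26)
c=[P(488,335),P(722,500),P(621,552)];print("rack",c,"centre",(c[0]+c[1])/2 if 0 else '', np.linalg.norm(c[1]-c[2]),np.linalg.norm(c[0]-c[2]))
E
```

```text
h1 [ 0.4434 -0.2589  0.2022] [ 0.4422 -0.2644  0.205 ] [ 0.4446 -0.2577  0.205 ]
h2 [ 0.4319 -0.2834  0.2018] [ 0.4307 -0.2894  0.205 ] [ 0.4333 -0.2818  0.205 ]
h3 [ 0.4205 -0.3083  0.2021] [ 0.4198 -0.3139  0.205 ] [ 0.4216 -0.3067  0.205 ]
pintop [ 0.5151 -0.1653  0.3256] [ 0.5131 -0.173   0.328 ] [ 0.516  -0.1643  0.328 ]
flange [ 0.5155 -0.1639  0.2599] [ 0.5128 -0.1744  0.264 ] [ 0.5169 -0.1625  0.264 ]
drift [ 0.5127 -0.1142  0.2729] [ 0.5104 -0.1227  0.276 ] [ 0.5141 -0.1133  0.276 ]
cab [array([ 0.4742, -0.3628,  0.205 ]), array([ 0.3805, -0.3197,  0.205 ]), array([ 0.4282, -0.2197,  0.205 ]), array([ 0.5212, -0.2628,  0.205 ])] [ 0.451  -0.2913  0.205 ]
0.11053162629819477
0.10311501064275716
0.11081018452420704
0.10256172956172269
rack [array([ 0.5414, -0.1932,  0.26  ]), array([ 0.4903, -0.0833,  0.26  ]), array([ 0.5387, -0.0825,  0.26  ])] centre  0.04832276141489298 0.11075149710730012
```

```bash
python3 -m inch '{"dp":[[0,0,-1],[0.2,0,-1],[0.2,0,-1],[0.2,0,-1],[0.2,0,-1],[0.2,0,-0.5]],"rotation":[[0,0,0],[0,0,0],[0,0,0],[0,0,0],[0,0,0],[0,0,0]],"claw":[-1,-1,-1,-0.4,-0.4,-0.4]}' 40; python3 -c "
from plant import observe;print(observe())"
```

```text
time: 0.6
tool_pos: [0.247, 0.5561, 0.4459]
tcp_rot: [0.839, 0.545, -0.014, 0.008]
force: [0.2, 1.0, 1.8]
gripper_width: 0.0597
{'time': 0.6, 'q': array([ 1.08336392e+00,  2.95912329e-01,  1.00385595e+00,  1.20905059e-04,
        1.87461284e+00, -6.85513247e-02]), 'joint_velocities': array([ 0.0122464 ,  0.18033135, -0.75827271,  0.00085019,  0.62403834,
        0.01131344]), 'tau': array([-1.65074696e-01, -4.56965196e+01, -2.47900003e+01, -1.02447724e-02,
       -4.20454162e-03, -1.17335041e-02]), 'tool_pos': array([0.24696432, 0.55608059, 0.44591961]), 'tcp_rot': array([ 0.83854909,  0.54457935, -0.01435621,  0.00791513]), 'force': array([0.15192498, 0.96741862, 1.8028859 ]), 'ft_torque': array([ 0.04457076, -0.04575211, -0.00974476]), 'gripper_width': 0.0596830671065812}
```

```bash
cat >> h.py <<'E'
def st():
    from plant import observe
    from scipy.spatial.transform import Rotation as R
    s=observe(); r=R.from_quat(s["tcp_rot"]); m=r.as_matrix(); yaw=np.arctan2(m[1,0],m[0,0])
    des=R.from_quat([np.cos(yaw/2),np.sin(yaw/2),0,0]); fix=(r.inv()*des).as_rotvec()/(2*np.pi)
    print("t",round(s["time"],2),"p",np.round(s["tool_pos"],4),"yaw",round(np.degrees(yaw),2),"levelfix",np.round(fix,4),"F",np.round(s["force"],1),"w",round(s["gripper_width"],4)); return s,m,yaw
def togo(x,y,z,yawdeg=None):
    s,m,yaw=st(); d=m.T@(np.array([x,y,z])-s["tool_pos"]); print("dp units",np.round(d/.04,3), "" if yawdeg is None else ("rot",round((np.degrees(yaw)-yawdeg)/360,4)))
E
python3 -m inch '{"dp":[[0,1,0],[0,1,0],[0,1,0],[0,1,0],[0,1,0],[0,1,0],[0,1,0],[0,1,0],[0,1,0],[0,1,0],[0,1,0],[0,1,0]],"rotation":[[0,0,0.01],[0,0,0.01],[0,0,0.01],[0,0,0.01],[0,0,0.01],[0,0,0.01],[0,0,0.01],[0,0,0.01],[0,0,0.01],[0,0,0.01],[0,0,0.01],[0,0,0.01]],"claw":[-0.4,-0.4,-0.4,-0.4,-0.4,-0.4,-0.4,-0.4,-0.4,-0.4,-0.4,-0.4]}' ; python3 -c "
from h import *
togo(.515,-.164,.42,0)"
```

```text
time: 1.6
tool_pos: [0.5931, 0.2301, 0.4458]
tcp_rot: [0.982, 0.19, -0.012, 0.007]
force: [-0.1, 0.5, 0.1]
gripper_width: 0.0601
t 1.6 p [0.5931 0.2301 0.4458] yaw 21.92 levelfix [0.0015 0.0041 0.    ] F [-0.1  0.5  0.1] w 0.0601
dp units [-5.471  8.403  0.865] ('rot', np.float64(0.0609))
```

```bash
python3 -m inch '{"dp":[[-0.1,0.95,0],[-0.1,0.95,0],[-0.1,0.95,0],[-0.2,0.95,0],[-0.3,0.95,0],[-0.4,0.95,0],[-0.6,0.95,0],[-0.7,0.95,0],[-0.7,0.95,0],[-0.7,0.9,0],[0,0,0]],"rotation":[[0.001,0.001,0.006],[0,0.001,0.006],[0,0.001,0.006],[0,0,0.006],[0,0,0.006],[0,0,0.006],[0,0,0.006],[0,0,0.006],[0,0,0.006],[0,0,0.006],[0,0,0]],"claw":[-0.4,-0.4,-0.4,-0.4,-0.4,-0.4,-0.4,-0.4,-0.4,-0.4,-0.4]}'
python3 - <<'E'
from h import *
from plant import eyes
togo(.515,-.164,.42,0)
d=eyes.get_image("wrist"); cv2.imwrite("pics/w1.png",d["color"][:,:,::-1]); np.savez("pics/w1.npz",K=d["intrinsics"],T=d["world_to_cam"])
for p in [(.515,-.164,.328),(.515,-.164,.264),(.513,-.114,.276),(.444,-.258,.205),(.432,-.283,.205),(.4205,-.308,.205)]: print(p,proj("w1",p))
E
```

```text
time: 2.52
tool_pos: [0.5273, -0.1598, 0.4368]
tcp_rot: [1.0, -0.013, -0.012, 0.005]
force: [0.1, 1.2, -0.5]
gripper_width: 0.0597
t 2.52 p [ 0.5273 -0.1598  0.4368] yaw -1.51 levelfix [0.0016 0.0037 0.    ] F [ 0.1  1.2 -0.5] w 0.0597
dp units [-0.295  0.11   0.428] ('rot', np.float64(-0.0042))
(0.515, -0.164, 0.328) [308.40833763 241.72933378]
(0.515, -0.164, 0.264) [312.60840268 221.05677978]
(0.513, -0.114, 0.276) [307.56268114 167.88687967]
(0.444, -0.258, 0.205) [257.74974024 287.43051041]
(0.432, -0.283, 0.205) [249.50213924 306.61633132]
(0.4205, -0.308, 0.205) [241.95631705 325.1084377 ]
```

View pics/w1.png

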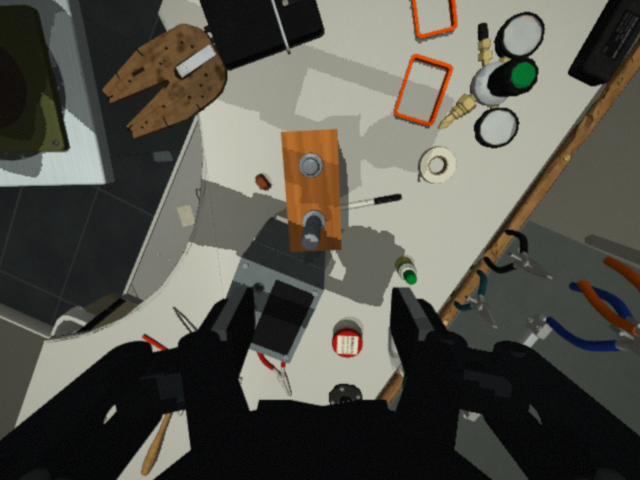

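Wrist view: drift knob at (311,163), pin top about (311,240), flange (314,216), cabinet lid below it. Enlarging that area.

Run:
```python
import cv2
a=cv2.imread("pics/w1.png")[140:360,225:355]; a=cv2.resize(a,None,fx=6,fy=6,interpolation=cv2.INTER_CUBIC)
import numpy as np
l=a[0:600]; r=a[600:1320]
cv2.imwrite("pics/w1c.png",np.hstack([cv2.resize(a[30:720,300:660],(300,575)),cv2.resize(a[600:1175,0:420],(420,575))]))
```

```text
(no output)
```

View pics/w1c.png

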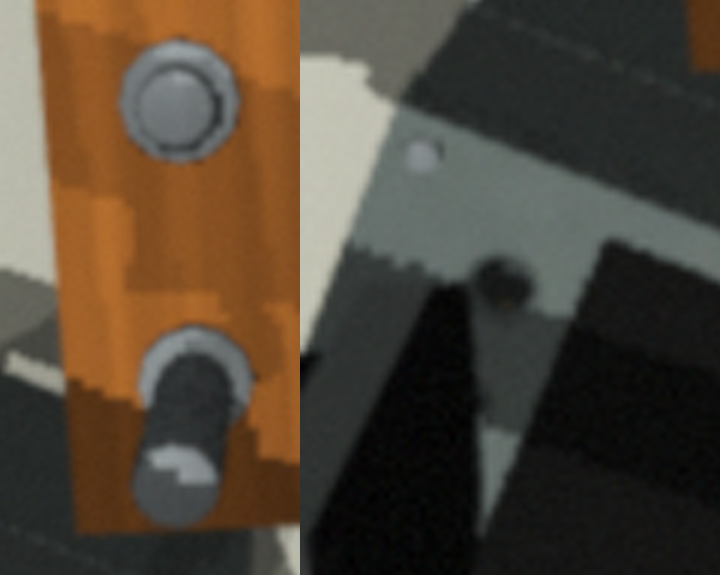

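Run:
```python
from h import *
np.set_printoptions(precision=4,suppress=True)
for p,z in[((310.4,242),.328),((314.2,221.8),.264),((311,165.2),.264),((310.2,165.2),.276),((259,287),.205)]: print(onz("w1",p,z))
print("tri pin", tri("side0",(365.8,238.2),"w1",(310.4,242)),"h1",tri("side0",(369.4,208.8),"w1",(259,287)))
togo(.517,-.1635,.287,0)
```

```text
[ 0.5165 -0.1642  0.328 ]
[ 0.5165 -0.1647  0.264 ]
[ 0.5153 -0.1129  0.264 ]
[ 0.5153 -0.1118  0.276 ]
[ 0.4455 -0.2575  0.205 ]
tri pin [ 0.5166 -0.1637  0.3297] h1 [ 0.4471 -0.2546  0.2115]
t 2.57 p [ 0.529  -0.1575  0.4365] yaw -1.36 levelfix [0.0012 0.0035 0.    ] F [-0.3  0.7 -0.5] w 0.0595
dp units [-0.214  0.128  3.744] ('rot', np.float64(-0.0038))
```

```bash
python3 -m inch '{"dp":[[-0.2,0.12,0.5],[-0.1,0.04,0.5],[0,0,0.2],[0,0,0]],"rotation":[[0.0012,0.0035,0],[0.0006,0.0015,0],[0.0004,0.001,0],[0,0,0]],"claw":[-0.4,-0.4,-0.4,-0.4]}'
python3 - <<'E'
from h import *
togo(.5165,-.164,.287,0)
E
```

```text
time: 2.9
tool_pos: [0.5177, -0.1626, 0.3866]
tcp_rot: [1.0, -0.012, 0.01, -0.005]
force: [-0.7, 0.1, -0.7]
gripper_width: 0.06
t 2.9 p [ 0.5177 -0.1626  0.3866] yaw -1.34 levelfix [-0.0015 -0.0031  0.    ] F [-0.7  0.1 -0.7] w 0.06
dp units [-0.077  0.06   2.488] ('rot', np.float64(-0.0037))
```

```bash
python3 -m inch '{"dp":[[-0.05,0.05,0.5],[0,0,0.5],[0,0,0.5],[0,0,0]],"rotation":[[-0.0014,-0.003,-0.0035],[0,0,0],[0,0,0],[0,0,0]],"claw":[-0.4,-0.4,-0.4,-0.4]}'
python3 - <<'E'
from h import *
togo(.5165,-.164,.287,0)
E
```

```text
time: 3.23
tool_pos: [0.5194, -0.1608, 0.3261]
tcp_rot: [1.0, 0.003, 0.002, -0.001]
force: [-0.7, -0.2, 0.1]
gripper_width: 0.0599
t 3.23 p [ 0.5194 -0.1608  0.3261] yaw 0.31 levelfix [-0.0002 -0.0005  0.    ] F [-0.7 -0.2  0.1] w 0.0599
dp units [-0.076  0.08   0.978] ('rot', np.float64(0.0009))
```

```bash
python3 -m inch '{"dp":[[-0.08,0.08,0.4],[0,0,0.4],[0,0,0.17],[0,0,0]],"rotation":[[-0.0002,-0.0005,0],[0,0,0],[0,0,0],[0,0,0]],"claw":[-0.4,-0.4,-0.4,-0.4]}'
python3 - <<'E'
from h import *
togo(.5165,-.164,.287,0)
E
```

```text
time: 3.57
tool_pos: [0.5207, -0.1614, 0.2895]
tcp_rot: [1.0, 0.006, 0.002, -0.0]
force: [-0.1, -0.5, 0.4]
gripper_width: 0.0594
t 3.57 p [ 0.5207 -0.1614  0.2895] yaw 0.64 levelfix [ 0.     -0.0006 -0.    ] F [-0.1 -0.5  0.4] w 0.0594
dp units [-0.105  0.065  0.061] ('rot', np.float64(0.0018))
```

```bash
python3 -m inch '{"dp":[[-0.1,0.065,0.03],[0,0,0],[-0.04,0.02,0],[0,0,0],[0,0,0],[0,0,0]],"rotation":[[0,-0.0006,0],[0,0,0],[0,0,0],[0,0,0],[0,0,0],[0,0,0]],"claw":[-0.4,-0.4,-0.4,0.4,1,1]}' 60
python3 - <<'E'
from h import *
togo(.5165,-.164,.287,0)
E
```

```text
time: 4.07
tool_pos: [0.518, -0.1654, 0.2937]
tcp_rot: [1.0, 0.006, 0.004, 0.001]
force: [-0.9, 0.6, -0.3]
gripper_width: 0.0237
t 4.07 p [ 0.518  -0.1654  0.2937] yaw 0.73 levelfix [ 0.0005 -0.0011 -0.    ] F [-0.9  0.6 -0.3] w 0.0237
dp units [-0.039 -0.036  0.168] ('rot', np.float64(0.002))
```

```bash
python3 -m inch '{"dp":[[0,0,0.1],[0,0,0],[0,0,0],[0,0,0]],"rotation":[[0,-0.0008,0],[0,0,0],[0,0,0],[0,0,0]],"claw":[1,1,1,1]}' 60
python3 - <<'E'
from h import *
togo(.5165,-.164,.287,0)
E
```

```text
time: 4.4
tool_pos: [0.5181, -0.1658, 0.2917]
tcp_rot: [1.0, 0.006, 0.002, 0.002]
force: [-0.7, 0.3, -0.5]
gripper_width: 0.0122
t 4.4 p [ 0.5181 -0.1658  0.2917] yaw 0.69 levelfix [ 0.0007 -0.0007 -0.    ] F [-0.7  0.3 -0.5] w 0.0122
dp units [-0.041 -0.046  0.117] ('rot', np.float64(0.0019))
```

```bash
python3 -m inch '{"dp":[[0,0,0],[0,0,0],[0,0,-0.3],[0,0,-0.5],[0,0,0]],"rotation":[[0,0,0],[0,0,0],[0,0,0],[0,0,0],[0,0,0]],"claw":[1,1,1,1,1]}'
python3 - <<'E'
from h import *
from plant import eyes
st()
d=eyes.get_image("side"); a=d["color"][200:320,310:430,::-1]; d=eyes.get_image("scene"); b=d["color"][120:240,225:345,::-1]
cv2.imwrite("pics/g1.png",cv2.resize(np.hstack([a,b]),None,fx=3.3,fy=3.3,interpolation=cv2.INTER_CUBIC))
E
```

```text
time: 4.82
tool_pos: [0.5171, -0.1652, 0.3221]
tcp_rot: [1.0, 0.006, -0.0, 0.001]
force: [0.2, -0.5, -0.5]
gripper_width: 0.0121
t 4.82 p [ 0.5171 -0.1652  0.3221] yaw 0.69 levelfix [0.0003 0.0001 0.    ] F [ 0.2 -0.5 -0.5] w 0.0121
```

View pics/g1.png

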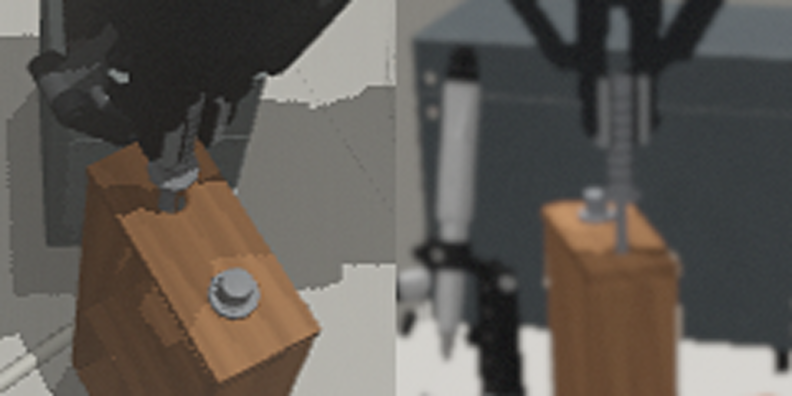

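The pin is lifted straight, its shaft still in the rack hole. I'll clear it and move over hole_a.

```bash
python3 -m inch '{"dp":[[0,0,-0.6],[0,0,-0.8],[0,0,-0.7],[-0.3,0.3,0],[-0.5,0.6,0],[-0.5,0.7,0],[-0.4,0.6,0],[-0.1,0.1,0],[0,0,0]],"rotation":[[0,0,0],[0,0,0],[0,0,0],[0,0,0],[0,0,0],[0,0,0],[0,0,0],[0,0,0],[0,0,0]],"claw":[1,1,1,1,1,1,1,1,1]}'
python3 - <<'E'
from h import *
togo(.445,-.2590,.35,0)
E
```

```text
time: 5.67
tool_pos: [0.4418, -0.2582, 0.3918]
tcp_rot: [1.0, 0.009, -0.011, -0.005]
force: [0.1, 0.2, -0.8]
gripper_width: 0.0125
t 5.67 p [ 0.4418 -0.2582  0.3918] yaw 0.98 levelfix [-0.0015  0.0034 -0.    ] F [ 0.1  0.2 -0.8] w 0.0125
dp units [0.101 0.032 1.042] ('rot', np.float64(0.0027))
```

Lower to about tip 0.225 with a level fix, then check visually.

```bash
python3 -m inch '{"dp":[[0.1,0.02,0.4],[0,0,0.4],[0,0,0.1],[0,0,0]],"rotation":[[-0.0015,0.0034,0.0025],[0,0,0],[0,0,0],[0,0,0]],"claw":[1,1,1,1]}'
python3 - <<'E'
from h import *
from plant import eyes
togo(.445,-.2590,.345,0)
out=[]
for n,(x,y) in(("side",(310,130)),("scene",(215,180))):
    d=eyes.get_image(n); out.append(cv2.resize(d["color"][y:y+110,x:x+88,::-1],None,fx=4.5,fy=4.5,interpolation=cv2.INTER_CUBIC))
cv2.imwrite("pics/h1.png",np.hstack(out))
E
```

```text
time: 6.0
tool_pos: [0.446, -0.2569, 0.3513]
tcp_rot: [1.0, -0.0, -0.0, -0.002]
force: [-0.9, -0.1, -0.6]
gripper_width: 0.0122
t 6.0 p [ 0.446  -0.2569  0.3513] yaw -0.04 levelfix [-0.0006  0.0001 -0.    ] F [-0.9 -0.1 -0.6] w 0.0122
dp units [-0.025  0.053  0.158] ('rot', np.float64(-0.0001))
```

View pics/h1.png

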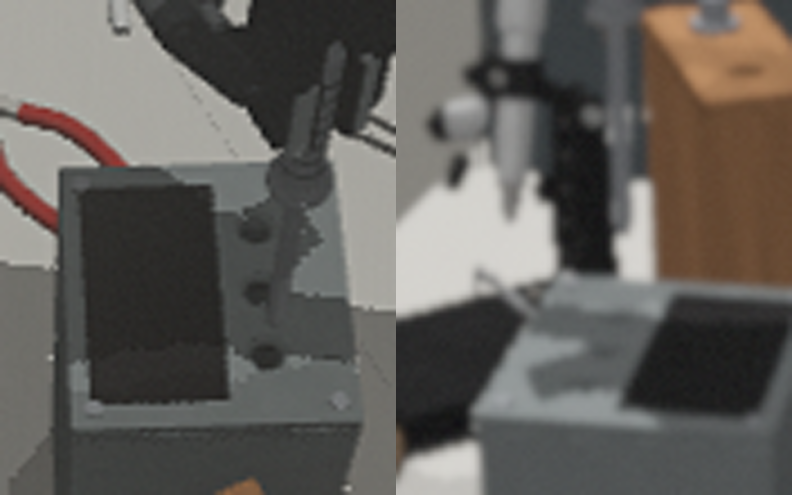

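Run:
```python
from h import *
print(tri("scene0",(264.8,231.1),"side0",(371.1,202.2)), onz("scene0",(264.8,231.1),.2346),onz("side0",(371.1,202.2),.2346))
print(proj("scene0",(.446,-.2569,.2346)),proj("side0",(.446,-.2569,.2346)))
```

```text
[ 0.44583155 -0.25351279  0.23359673] [ 0.44454391 -0.25488167  0.2346    ] [ 0.44731146 -0.2532145   0.2346    ]
[265.90251407 231.48474774] [370.66943941 200.06771926]
```

```bash
python3 -m inch '{"dp":[[-0.04,0.09,0.2],[0,0,0.2],[0,0,0.1],[0,0,0]],"rotation":[[-0.0006,0.0001,0],[0,0,0],[0,0,0],[0,0,0]],"claw":[1,1,1,1]}'
python3 - <<'E'
from h import *
togo(.4443,-.2607,.327,0)
E
```

```text
time: 6.43
tool_pos: [0.4468, -0.2611, 0.3326]
tcp_rot: [1.0, 0.001, 0.002, 0.002]
force: [-0.0, 0.6, -1.4]
gripper_width: 0.0124
t 6.43 p [ 0.4468 -0.2611  0.3326] yaw 0.09 levelfix [ 0.0006 -0.0007 -0.    ] F [-0.   0.6 -1.4] w 0.0124
dp units [-0.064 -0.011  0.139] ('rot', np.float64(0.0003))
```

```bash
python3 -m inch '{"dp":[[-0.07,0,0.1],[0,0,0],[-0.01,0,0.1],[-0.01,0,0.1],[0,0,0]],"rotation":[[0.0005,-0.0006,0],[0,0,0],[0,0,0],[0,0,0],[0,0,0]],"claw":[1,1,1,1,1]}'
python3 - <<'E'
from h import *
togo(.4443,-.2607,.31,0)
E
```

```text
time: 6.85
tool_pos: [0.4431, -0.2613, 0.3198]
tcp_rot: [1.0, 0.001, 0.001, 0.0]
force: [0.0, 0.2, -1.2]
gripper_width: 0.0127
t 6.85 p [ 0.4431 -0.2613  0.3198] yaw 0.08 levelfix [ 0.0001 -0.0002 -0.    ] F [ 0.   0.2 -1.2] w 0.0127
dp units [ 0.03  -0.015  0.246] ('rot', np.float64(0.0002))
```

```bash
python3 -m inch '{"dp":[[0.02,0,0.08],[0,0,0.08],[0,0,0]],"rotation":[[0,0,0],[0,0,0],[0,0,0]],"claw":[1,1,1]}'
python3 - <<'E'
from h import *
togo(.4443,-.2607,.304,0)
E
```

```text
time: 7.1
tool_pos: [0.444, -0.2614, 0.3129]
tcp_rot: [1.0, 0.001, 0.001, 0.0]
force: [-0.2, -0.3, -1.4]
gripper_width: 0.0125
t 7.1 p [ 0.444  -0.2614  0.3129] yaw 0.07 levelfix [ 0.0001 -0.0002 -0.    ] F [-0.2 -0.3 -1.4] w 0.0125
dp units [ 0.008 -0.018  0.222] ('rot', np.float64(0.0002))
```

Entered the hole with no force. Continuing to the plate.

```bash
python3 -m inch '{"dp":[[0,0,0.07],[0,0,0.07],[0,0,0]],"rotation":[[0,0,0],[0,0,0],[0,0,0]],"claw":[1,1,1]}'; python3 -m inch '{"dp":[[0,0,0.03],[0,0,0]],"rotation":[[0,0,0],[0,0,0]],"claw":[1,1]}'; python3 -m inch '{"dp":[[0,0,0.03],[0,0,0]],"rotation":[[0,0,0],[0,0,0]],"claw":[1,1]}'
```

```text
time: 7.35
tool_pos: [0.4441, -0.2614, 0.3067]
tcp_rot: [1.0, 0.001, 0.001, 0.0]
force: [-0.9, 0.2, -1.1]
gripper_width: 0.0127
time: 7.52
tool_pos: [0.4441, -0.2614, 0.3052]
tcp_rot: [1.0, 0.001, 0.001, 0.0]
force: [-0.8, -0.2, -0.9]
gripper_width: 0.012
time: 7.68
tool_pos: [0.4443, -0.2615, 0.3042]
tcp_rot: [1.0, 0.001, 0.001, 0.001]
force: [0.3, 0.5, -0.5]
gripper_width: 0.0122
```

```bash
for i in 1 2 ; do :; done; python3 -m inch '{"dp":[[0,0,0.03],[0,0,0]],"rotation":[[0,0,0],[0,0,0]],"claw":[1,1]}'; python3 -m inch '{"dp":[[0,0,0.02],[0,0,0]],"rotation":[[0,0,0],[0,0,0]],"claw":[1,1]}'; python3 -m inch '{"dp":[[0,0,0.02],[0,0,0]],"rotation":[[0,0,0],[0,0,0]],"claw":[1,1]}'
```

```text
time: 7.85
tool_pos: [0.4445, -0.2618, 0.304]
tcp_rot: [1.0, 0.001, 0.002, 0.001]
force: [-0.7, 0.1, 0.4]
gripper_width: 0.0124
time: 8.02
tool_pos: [0.4446, -0.2618, 0.304]
tcp_rot: [1.0, 0.001, 0.002, 0.001]
force: [-0.5, 1.0, 0.6]
gripper_width: 0.0124
time: 8.18
tool_pos: [0.4446, -0.2618, 0.3038]
tcp_rot: [1.0, 0.001, 0.002, 0.002]
force: [-1.3, 1.1, 1.6]
gripper_width: 0.0124
```

```bash
python3 -m inch '{"dp":[[0,0,0.06],[0,0,0.06]],"rotation":[[0,0,0],[0,0,0]],"claw":[1,1]}'; python3 -m inch '{"dp":[[0,0,0.1],[0,0,0.1]],"rotation":[[0,0,0],[0,0,0]],"claw":[1,1]}'
```

```text
time: 8.35
tool_pos: [0.4446, -0.262, 0.3005]
tcp_rot: [1.0, 0.001, 0.003, 0.002]
force: [-2.6, 1.3, 10.1]
gripper_width: 0.0127
time: 8.52
tool_pos: [0.4449, -0.2623, 0.2954]
tcp_rot: [1.0, 0.001, 0.004, 0.003]
force: [-2.4, 1.4, 6.2]
gripper_width: 0.0124
```

The plate gives by 8 mm at 6–10 N; this looks like the catch (or grip slip). Checking the tray while still pressed.

```bash
python3 -m inch '{"dp":[[0,0,0.03],[0,0,0]],"rotation":[[0,0,0],[0,0,0]],"claw":[1,1]}'
python3 - <<'E'
from h import *
from plant import eyes
out=[]
for n,(x,y) in(("side",(310,140)),("scene",(205,200))):
    d=eyes.get_image(n); out.append(cv2.resize(d["color"][y:y+150,x:x+110,::-1],None,fx=3.6,fy=3.6,interpolation=cv2.INTER_CUBIC))
cv2.imwrite("pics/t1.png",np.hstack(out)); st()
E
```

```text
time: 8.68
tool_pos: [0.4446, -0.262, 0.2946]
tcp_rot: [1.0, 0.001, 0.004, 0.003]
force: [-0.7, 0.6, 2.8]
gripper_width: 0.0123
t 8.78 p [ 0.4446 -0.2621  0.2946] yaw 0.09 levelfix [ 0.001  -0.0013 -0.    ] F [-1.2  1.3  5.3] w 0.0128
```

View pics/t1.png

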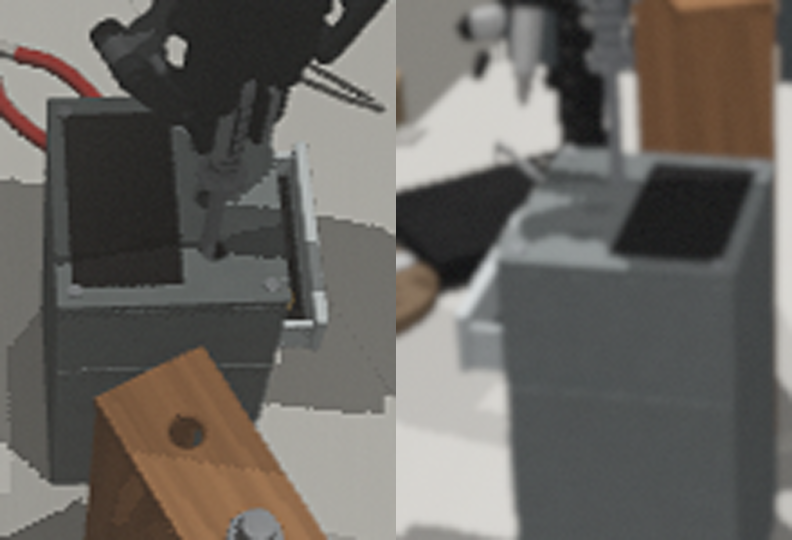

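The tray is out (side view, right of the lid; scene view, left). Empty rack hole at side pixel (362,260). Withdrawing.

```bash
python3 -m inch '{"dp":[[0,0,-0.2],[0,0,-0.4],[0,0,-0.6],[0,0,-0.8],[0,0,-0.6],[0,0,-0.3],[0,0,0]],"rotation":[[0,0,0],[0,0,0],[0,0,0],[0,0,0],[0,0,0],[0,0,0],[0,0,0]],"claw":[1,1,1,1,1,1,1]}'
python3 - <<'E'
from h import *
print(onz("side0",(361.9,260),.26))
togo(.5175,-.1665,.41,0)
E
```

```text
time: 9.37
tool_pos: [0.4435, -0.2612, 0.4123]
tcp_rot: [1.0, 0.001, 0.001, 0.001]
force: [0.4, 0.2, -0.4]
gripper_width: 0.0125
[ 0.51588768 -0.16365943  0.26      ]
t 9.37 p [ 0.4435 -0.2612  0.4123] yaw 0.08 levelfix [ 0.0004 -0.0004 -0.    ] F [ 0.4  0.2 -0.4] w 0.0125
dp units [ 1.853 -2.366  0.055] ('rot', np.float64(0.0002))
```

```bash
python3 -m inch '{"dp":[[0.3,-0.4,0],[0.45,-0.6,0],[0.45,-0.6,0],[0.4,-0.5,0],[0.15,-0.2,0],[0,0,0],[0,0,0]],"rotation":[[0,0,0],[0,0,0],[0,0,0],[0,0,0],[0,0,0],[0,0,0],[0,0,0]],"claw":[1,1,1,1,1,1,1]}'
python3 - <<'E'
from h import *
togo(.5172,-.166,.385,0)
E
```

```text
time: 9.95
tool_pos: [0.5154, -0.1677, 0.4061]
tcp_rot: [1.0, -0.001, -0.002, 0.001]
force: [-0.3, -0.1, -1.4]
gripper_width: 0.0126
t 9.95 p [ 0.5154 -0.1677  0.4061] yaw -0.13 levelfix [0.0004 0.0006 0.    ] F [-0.3 -0.1 -1.4] w 0.0126
dp units [ 0.047 -0.043  0.528] ('rot', np.float64(-0.0004))
```

```bash
python3 -m inch '{"dp":[[0.03,-0.04,0.2],[0,0,0.2],[0,0,0],[0,0,0]],"rotation":[[0.0004,0.0006,0],[0,0,0],[0,0,0],[0,0,0]],"claw":[1,1,1,1]}'
python3 - <<'E'
from h import *
from plant import eyes
togo(.5172,-.166,.385,0)
out=[]
for n,(x,y) in(("side",(325,200)),("scene",(245,110))):
    d=eyes.get_image(n); out.append(cv2.resize(d["color"][y:y+110,x:x+80,::-1],None,fx=5,fy=5,interpolation=cv2.INTER_CUBIC))
cv2.imwrite("pics/r1.png",np.hstack(out))
E
```

```text
time: 10.28
tool_pos: [0.5139, -0.1688, 0.3866]
tcp_rot: [1.0, -0.003, -0.002, 0.0]
force: [0.6, -0.2, -0.3]
gripper_width: 0.0126
t 10.28 p [ 0.5139 -0.1688  0.3866] yaw -0.34 levelfix [0.     0.0006 0.    ] F [ 0.6 -0.2 -0.3] w 0.0126
dp units [ 0.082 -0.071  0.04 ] ('rot', np.float64(-0.0009))
```

View pics/r1.png

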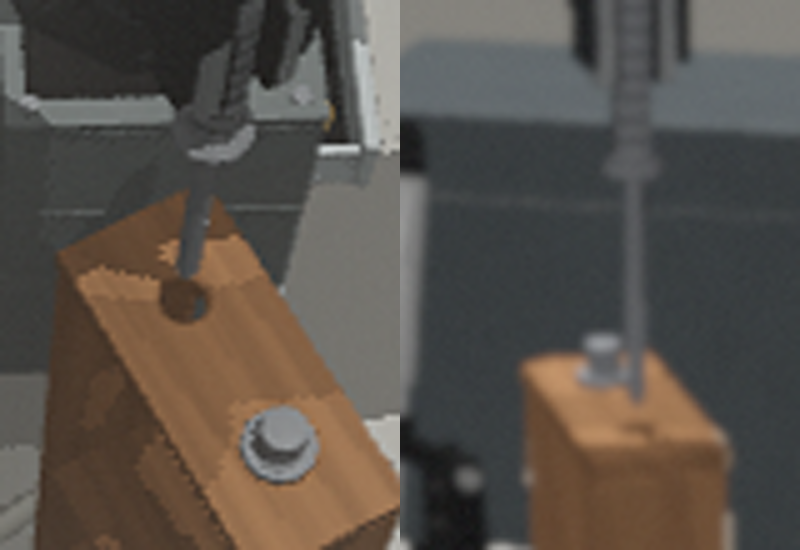

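Run:
```python
from h import *
t=tri("scene0",(292.6,190),"side0",(362.4,255));h=tri("scene0",(293.4,195.6),"side0",(362,259.8));print(t,h,h-t)
print(onz("side0",(362.4,255),.27),onz("side0",(362,259.8),.26))
togo(.5172,-.166,.36,0)
```

```text
[ 0.51405164 -0.16693651  0.26885189] [ 0.51529354 -0.16493979  0.25732786] [ 0.0012419   0.00199672 -0.01152403]
[ 0.51442759 -0.16651823  0.27      ] [ 0.51560794 -0.16386951  0.26      ]
t 10.38 p [ 0.5141 -0.1688  0.3869] yaw -0.33 levelfix [0.0001 0.0005 0.    ] F [ 0.3  0.  -1.1] w 0.0124
dp units [ 0.079 -0.07   0.672] ('rot', np.float64(-0.0009))
```

```bash
python3 -m inch '{"dp":[[0.05,-0.06,0],[0,0,0],[0,0,0.1],[0,0,0]],"rotation":[[0,0.0005,0],[0,0,0],[0,0,0],[0,0,0]],"claw":[1,1,1,1]}'; python3 -c "
from h import *
togo(.5155,-.1664,.36,0)"
```

```text
time: 10.72
tool_pos: [0.5164, -0.1674, 0.3839]
tcp_rot: [1.0, -0.004, 0.001, 0.001]
force: [-0.6, -0.6, -2.1]
gripper_width: 0.0124
t 10.72 p [ 0.5164 -0.1674  0.3839] yaw -0.44 levelfix [ 0.0002 -0.0004 -0.    ] F [-0.6 -0.6 -2.1] w 0.0124
dp units [-0.024 -0.025  0.597] ('rot', np.float64(-0.0012))
```

```bash
python3 -m inch '{"dp":[[-0.02,-0.03,0.12],[0,0,0.12],[0,0,0.12],[0,0,0]],"rotation":[[0,0,0],[0,0,0],[0,0,0],[0,0,0]],"claw":[1,1,1,1]}'; python3 -c "
from h import *
togo(.5155,-.1664,.36,0)"
```

```text
time: 11.05
tool_pos: [0.5156, -0.1659, 0.3683]
tcp_rot: [1.0, -0.004, 0.002, 0.001]
force: [0.0, -0.1, -1.1]
gripper_width: 0.0123
t 11.05 p [ 0.5156 -0.1659  0.3683] yaw -0.41 levelfix [ 0.0003 -0.0005 -0.    ] F [ 0.  -0.1 -1.1] w 0.0123
dp units [-0.004  0.013  0.206] ('rot', np.float64(-0.0011))
```

Inside the hole with no force. Lowering on.

```bash
python3 -m inch '{"dp":[[0,0,0.2],[0,0,0.25],[0,0,0.25],[0,0,0]],"rotation":[[0,-0.0004,0],[0,0,0],[0,0,0],[0,0,0]],"claw":[1,1,1,1]}'; python3 -c "
from h import *
togo(.5155,-.1664,.292,0)"
```

```text
time: 11.38
tool_pos: [0.5154, -0.1657, 0.3369]
tcp_rot: [1.0, -0.003, -0.0, 0.001]
force: [-1.1, 0.0, -1.4]
gripper_width: 0.0123
t 11.38 p [ 0.5154 -0.1657  0.3369] yaw -0.4 levelfix [0.0002 0.     0.    ] F [-1.1  0.  -1.4] w 0.0123
dp units [0.002 0.016 1.122] ('rot', np.float64(-0.0011))
```

```bash
python3 -m inch '{"dp":[[0,0,0.25],[0,0,0.3],[0,0,0.3],[0,0,0.05],[0,0,0]],"rotation":[[0,0,0],[0,0,0],[0,0,0],[0,0,0],[0,0,0]],"claw":[1,1,1,1,1]}'; python3 -c "
from h import *
togo(.5155,-.1664,.292,0)"
```

```text
time: 11.8
tool_pos: [0.5149, -0.1656, 0.2963]
tcp_rot: [1.0, -0.003, -0.001, 0.0]
force: [-0.9, 0.7, -1.1]
gripper_width: 0.0122
t 11.8 p [ 0.5149 -0.1656  0.2963] yaw -0.4 levelfix [0.0001 0.0004 0.    ] F [-0.9  0.7 -1.1] w 0.0122
dp units [0.015 0.021 0.107] ('rot', np.float64(-0.0011))
```

```bash
python3 -m inch '{"dp":[[0,0,0.06],[0,0,0.03],[0,0,0]],"rotation":[[0,0,0],[0,0,0],[0,0,0]],"claw":[1,1,1]}'; python3 -m inch '{"dp":[[0,0,0.03],[0,0,0.02],[0,0,0]],"rotation":[[0,0,0],[0,0,0],[0,0,0]],"claw":[1,1,1]}'
```

```text
time: 12.05
tool_pos: [0.5153, -0.1658, 0.2928]
tcp_rot: [1.0, -0.004, -0.001, 0.0]
force: [1.0, 0.2, -0.3]
gripper_width: 0.0124
time: 12.3
tool_pos: [0.5161, -0.1661, 0.2921]
tcp_rot: [1.0, -0.004, 0.001, 0.001]
force: [0.1, 0.0, -0.4]
gripper_width: 0.0125
```

Seated at the original height (0.292). Opening slowly, then rising.

```bash
python3 -m inch '{"dp":[[0,0,0],[0,0,0],[0,0,0],[0,0,0],[0,0,0],[0,0,0]],"rotation":[[0,0,0],[0,0,0],[0,0,0],[0,0,0],[0,0,0],[0,0,0]],"claw":[0.6,0.5,0.3,0,-0.3,-0.4]}' ; python3 -m inch '{"dp":[[0,0,-0.2],[0,0,-0.5],[0,0,-0.8],[0,0,-1],[0,0,-0.8],[0,0,0],[0,0,0]],"rotation":[[0,0,0],[0,0,0],[0,0,0],[0,0,0],[0,0,0],[0,0,0],[0,0,0]],"claw":[-0.4,-0.4,-0.4,-0.4,-0.4,-0.4,-0.4]}'
python3 - <<'E'
from h import *
from plant import eyes
out=[]
for n,(x,y) in(("side",(230,140)),("scene",(205,140))):
    d=eyes.get_image(n); out.append(cv2.resize(d["color"][y:y+230,x:x+200,::-1],(400,460),interpolation=cv2.INTER_CUBIC))
cv2.imwrite("pics/f1.png",np.hstack(out)); st()
E
```

```text
time: 12.8
tool_pos: [0.5171, -0.1665, 0.2939]
tcp_rot: [1.0, -0.003, 0.002, 0.002]
force: [-0.6, 0.9, 0.1]
gripper_width: 0.0598
time: 13.38
tool_pos: [0.5151, -0.1655, 0.4327]
tcp_rot: [1.0, -0.004, 0.0, 0.001]
force: [0.1, -0.7, -1.7]
gripper_width: 0.0603
t 13.48 p [ 0.5147 -0.1653  0.4317] yaw -0.4 levelfix [0.0002 0.0001 0.    ] F [ 0.2  0.  -0.9] w 0.0594
```

View pics/f1.png

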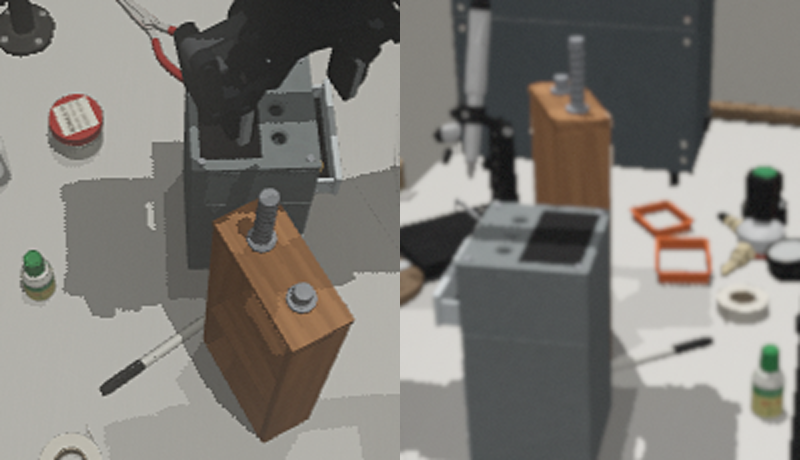

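The pin stands upright in its hole with the flange seated, the tray is out, the bystanders haven't moved, and the gripper is clear.

```bash
python3 -c "
from plant import env;print(env.finish_job())"
```

```text
the job is handed in; nothing more can be done
None
```

The tray is released and the pin is back in the rack. I took the pin and felt down through the +y hole (hole_a) first, and that was the one with the catch. It gave at about 6–10 N over 8–9 mm of travel and the tray jumped out. I did not probe the other two holes, so neither blind stop was touched.

I then hung the pin upright in the rack's empty hole, let go and raised the gripper clear. It finished at about 13.5 s.

The last pictures showed:
- **Tray:** it was still out.
- **Pin:** it stood upright with its flange on the board.
- **Bystanders:** the bottle, pen and jar looked unmoved; I compared them with the first pictures only by eye.

The gripper reported an opening of about 12.4 mm on the 14 mm handle. I took this as a sensor or pad offset, because the pin did not slip. The other checks agreed.

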